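# Snap a sherd-mount post into its socket and tug-test it

### The arm

A 6-joint arm with a two-finger parallel gripper is mounted at the origin on the work surface. World frame = base frame: x ahead of the robot, y to its left, z up, the work surface at z = 0. Lengths are in m, angles in rad, forces in N, time in s.
With the tool pointing down it reaches from about 0.3 to 0.875 m from the base axis. Payload 6.4 kg.
Tool frame: the origin (TCP) lies on the mounting face of the last link; the fingertips stand 166 mm ahead of it and the grasp point (between the pads) lies 147 mm ahead of it (r.nose_length is the distance from the TCP to the fingertips, in m); z points along the fingers, y is the line along which they close (so a half turn about z gives the same grasp; the last joint's range is limited). The gripper opens to 88 mm and grips with 3 to 60 N. Pads are 18 mm wide; open, the fingers measure 123 mm over their backs; the gripper's body (75 mm by 187 mm) begins 45 mm behind the grasp point.
Start: joints at [-1.504, 0.181, 1.607, -0, 1.354, -0.206], TCP at [0.155, -0.554, 0.405] pointing down, gripper open.
Joint ranges: [-2.99, 2.99], [-0.89, 2.07], [0.3, 2.58], [-1.14, 4.28], [0, 2.63], [-3.12, 3.12]. Speed limits (rad/s): [2.57, 2.57, 3.01, 3.14, 3.14, 3.14].

### API

Orientations are given as a rotation vector (axis times angle).
In Python, from rig import r, eyes, ticket gives the robot as it stands.
- The arm moves only by the tool drive_tool, never from a script. Its argument "moves" is one flat list of numbers, 4 for each row, row after row: the shift along the tool's x, y, z each as a share of 0.75 m, from -1 to 1, then the turn about the tool's z as a share of 45 degrees, from -1 to 1. In form: [dx, dy, dz, turn, dx, dy, dz, turn, ...]. A call has exactly 8 rows; each row shifts and turns the commanded pose from where the row before left it, along the tool's axes as they then stand; what a row does not reach is not made up. A row lasts 1/12 s, in which the tool goes at most 41.7 mm and 7.16 degrees, less where a joint would pass 70% of its speed; a pose out of reach is approached as far as the arm can. A call with a number of a shift or a turn outside -1 to 1 is refused whole. A call with a gripper value outside its range is refused whole. "fingers" is the finger opening in mm, from 0 to 88.1, set as the call begins (left out, the last holds). The fingers move at their own pace and stop on an object; "grip_force" is the grip in N (left out, the last holds). Time passes only in rows, so rows that do not move let the fingers close, or fill a call up. It gives the time, the measured TCP pose, the force, the opening and the grip force at its end, in the units of the state.
- r.get_state(): the state, without advancing time (a new reading comes with each control period).
- eyes.capture(name): name is "scene" or "top" or "wrist"; returns a dict with "frame" (480x640x3 uint8, red, green, blue), "range_z" (480x640 float32, m along the optical axis (not along the pixel's ray), 0 where there is no reading), "intrinsics" (3x3 intrinsics, pixels), "dist" ([k1, k2, p1, p2, k3] as OpenCV has them; the pictures are not rectified), "R" (3x3) and "t" (3): a world point X has camera coordinates R X + t. Camera axes: x right, y down, z forward; pixel columns grow to the right and rows downward; lengths in m; the calibration is good to about 2 mm. A picture is of the moment at which its call begins.
- ticket.job_done(): hands the job in; it is judged then, once.
The state is a dict: "time": time; "joint_positions": joint angles; "dq": joint speeds; "tau": joint torques, N m; "tool_pos": TCP position; "tool_rot": TCP orientation; "force": force on the tool from outside, world axes, zero at the start; "moment": the same for the moment, N m; "opening": finger opening in m; "gripper_force": force on a finger pad.
Only numpy, scipy, OpenCV 4.12 (cv2) and the standard library are available. Lean on these libraries where they do the work, as an engineer would, in place of code of your own. Each camera call takes 0.05 s, during which the arm holds its last target. There are 200 camera calls.

### The job

Take the fork-topped mount post out of the wooden rack, push its foot down into the socket of the grey proof stand until it snaps fully home, pressing with no more than about 20 N. Then, still holding the post, tug it straight up with about 10 N and keep that pull steady for a good second to prove that it is retained, never pulling harder than about 15 N. Ease off and let go, leaving the post standing seated in the stand and everything else where it was.

Things in the scene. Friction and masses are not known exactly. Their poses are not given: they have to be found in the camera images.
- post: The fork-topped mount post: loose plain steel, 70 to 140 g, 102 mm tall, upright in one of the rack's three holes. Origin at the tip of its foot, z up. Foot to z = 36 mm, round collar 28 mm across z = 36 to 42, square grip block z = 42 to 82, then the fork: crossbar 50 mm along x, 10 mm along y, z = 82 to 88, a prong at each end up to z = 102.
- post_seat (a point): Centre of the underside of the post's collar, 36 mm above the foot's tip; it comes down on the socket's mouth when the post is home. The foot below it, from the tip: taper 6 to 13 mm diameter over 8 mm, 13 mm head to z = 12, neck 6 mm diameter to z = 28, shank 13 mm to z = 36.
- post_grip (a point): On the post's axis, 66 mm above the foot's tip: a good height to grip the square block, 18 x 18 mm, sides along the post's x and y. Grip it across y, so that the fork lies between the fingers.
- stand: Fixed grey proof stand: base plate 120 x 100 x 10 mm, housing 90 x 80 mm up to 40 mm high, and on it, carried on a spring, an aluminium head 44 x 44 mm with flat top 96 mm above the table and the round socket in its centre. Two 8 mm pins beside the head reach 76 mm. Nothing is higher than the head's top. Origin: centre of the underside.
- socket_mouth (a point): Centre of the socket's mouth in the head's top face, 96 mm up at rest; moves with the head. Hole 16 mm wide, 39 mm deep. Spring jaws 14 to 20 mm down let the foot's head past at roughly 7 to 15 N of push, snap in behind it and then hold against any permitted pull, with 1 to 8 mm of play, different each time. A post not snapped in stands some 8 mm or more too high and comes away when pulled.
- head (a joint): Height of the sprung head from its rest, m, positive up: about 8 N per mm either way (10 N of pull raises it 1.25 mm, 10 N of push sinks it as much), stops at 8 mm. The reading is noisy, too coarse to set the pull by; go by the force felt.
- rack: Fixed wooden block 170 x 50 x 42 mm with three upright holes, 18 mm wide and 39 mm deep, 54 mm apart along its x. A post stands in each, its collar on the block's top, its fork roughly along the rack's x. Origin: centre of the underside.
- disc_post: A steel mount post like post, with the same foot, collar and grip block, but topped by a flat disc 32 mm across; 87 mm tall. In another hole of the rack; leave it there. Origin at the foot's tip.
- ball_post: A steel mount post like post, with the same foot, collar and grip block, but topped by a 16 mm ball on a thin stem; 106 mm tall. In another hole of the rack; leave it there. Origin at the foot's tip.
- sherd_a: Loose flat potsherd about 50 x 40 x 9 mm on the table, origin under its centre; leave alone.
- sherd_b: Loose flat potsherd about 40 x 35 x 10 mm on the table, origin under its centre; leave alone.
- brush: Loose brush, 170 mm long, lying on the table; leave alone.
- cup: Loose white plastic cup, 68 mm across, 75 mm tall, standing on the table; leave alone.
- glue: Loose white bottle, 40 mm across, 100 mm tall, standing on the table; leave alone.
Not all that is in view belongs to the job. Leave any orange look-alike of the post alone.

How it is judged:
On the way, in this order (a step that is already met when the one before it is completed fails the run):
1. the fork-topped post is snapped fully home in the stand's socket (z of post_seat in the frame of socket_mouth below 0.0035 m and horizontal distance between post_seat and socket_mouth below 0.004 m and angle between post's own z axis and vertical below 0.12 rad), for 0.2 s.
2. the gripped, seated post is pulled up with about 10 N (7 to 13 N, head raised 0.87 to 1.63 mm) for 0.7 s and stays retained (value of joint head between 0.00087 and 0.00163 m and z of post_seat in the frame of socket_mouth below 0.0095 m and horizontal distance between post_seat and socket_mouth below 0.004 m and contact force between the fingers and post above 2 N and contact force between the fingers and stand below 0.5 N), for 0.7 s.
At the end, for the whole second after the job is handed in: The fork-topped post stands upright (within 0.1 rad) in the stand's socket, collar within 3.5 mm of the mouth and 4 mm of its axis, the head back at its rest height (within 0.8 mm), the post released and still (z of post_seat in the frame of socket_mouth below 0.0035 m and horizontal distance between post_seat and socket_mouth below 0.004 m and angle between post's own z axis and vertical below 0.1 rad and value of joint head between -0.0008 and 0.0008 m and linear speed of post below 0.02 m/s); the robot touches nothing.
It fails at once if the post is pressed down with more than about 24 N (head sunk over 3 mm) (value of joint head below -0.003 m).
It fails at once if the post or head is pulled up with more than about 17 N (head raised over 2.1 mm) (value of joint head above 0.0021 m).
It fails at once if a bystander is moved by more than 25 mm or another post is lifted or tipped (distance of any of disc_post, ball_post, sherd_a, sherd_b, brush, cup, glue from where it was at the start of the episode above 0.025 m or angle between any of disc_post, ball_post, cup, glue's own z axis and vertical above 0.5 rad).
It also fails if it takes over 58 s, if anything falls off the work surface, if the arm or the gripper's body presses on something with over 40 N, if the wrist force passes 120 N, or if a joint passes its speed limit or range.

## Working session

There is one attempt and no reset: what is moved stays moved. The work goes in short steps, Python scripts to look and compute and a tool call to move; the robot and the scene stay as the last step left them, time stands still between calls to the robot, and variables do not carry over. Pictures are saved under pics/ and viewed, at most 10 in all, crops included, and the job is handed in when it is done.

Besides the shell and the picture viewer there is one more tool, called after "Emit:" as name(argument=value, ...) on one line, values as JSON. drive_tool: Moves the arm, as the interface text tells. Shift numbers are shares of 0.75 m and turn numbers shares of 45 degrees, none past 1 either way. Its arguments: {"type":"object","properties":{"moves":{"type":"array"},"fingers":{"type":"number"},"grip_force":{"type":"number"}},"required":["moves"]}

```bash
mkdir -p pics; ls; cat > h.py <<'E'
from rig import r, eyes, ticket
import numpy as np, cv2
def cap(n):
    c=eyes.capture(n); cv2.imwrite  # keep
    return c
def world(c,u,v,d=None):
    K,D=np.array(c["intrinsics"]),np.array(c["dist"])
    if d is None:
        w=c["range_z"][int(v)-1:int(v)+2,int(u)-1:int(u)+2]; d=np.median(w[w>0])
    p=cv2.undistortPoints(np.array([[[u,v]]],float),K,D)[0,0]
    return np.array(c["R"]).T@(np.array([p[0]*d,p[1]*d,d])-np.array(c["t"]))
def onz(c,u,v,z):
    K,D=np.array(c["intrinsics"]),np.array(c["dist"])
    p=cv2.undistortPoints(np.array([[[u,v]]],float),K,D)[0,0]
    R=np.array(c["R"]);o=-R.T@np.array(c["t"]);q=R.T@np.array([p[0],p[1],1])
    return o+q*(z-o[2])/q[2]
def cloud(c):
    K,D=np.array(c["intrinsics"]),np.array(c["dist"])
    u,v=np.meshgrid(np.arange(640.),np.arange(480.))
    p=cv2.undistortPoints(np.stack([u,v],-1).reshape(-1,1,2),K,D).reshape(480,640,2)
    d=c["range_z"]; P=np.dstack([p[...,0]*d,p[...,1]*d,d])
    W=(P-np.array(c["t"]))@np.array(c["R"]); W[d<=0]=np.nan
    return W
E
python3 - <<'E'
from h import *
import pickle
s=r.get_state();print({k:np.round(v,4) for k,v in s.items()},r.nose_length)
for n in ("scene","top"):
    c=cap(n);cv2.imwrite(f"pics/{n}.png",c["frame"][...,::-1]);pickle.dump(c,open(n+".pkl","wb"))
    print(n,-np.array(c["R"]).T@c["t"])
E
```

```text
pics
{'time': np.float64(0.0), 'joint_positions': array([-1.5043,  0.1815,  1.608 ,  0.    ,  1.3538, -0.2063]), 'dq': array([-0.    ,  0.0008, -0.0009, -0.0012, -0.0011, -0.0005]), 'tau': array([ 1.20000e-03, -4.33866e+01, -3.41847e+01,  7.03000e-02,
        3.84000e-02, -1.00000e-04]), 'tool_pos': array([ 0.1549, -0.5535,  0.4038]), 'tool_rot': array([-3.1108e+00, -4.2690e-01, -2.0000e-04]), 'force': array([-0.2778,  0.133 ,  0.0664]), 'moment': array([-0.0042,  0.0032, -0.0665]), 'gripper_force': np.float64(0.0), 'opening': np.float64(0.0885)} 0.166
scene [1.00606301 0.5086238  0.70340994]
top [ 0.34999268 -0.00919195  1.18281043]
```

View pics/scene.png

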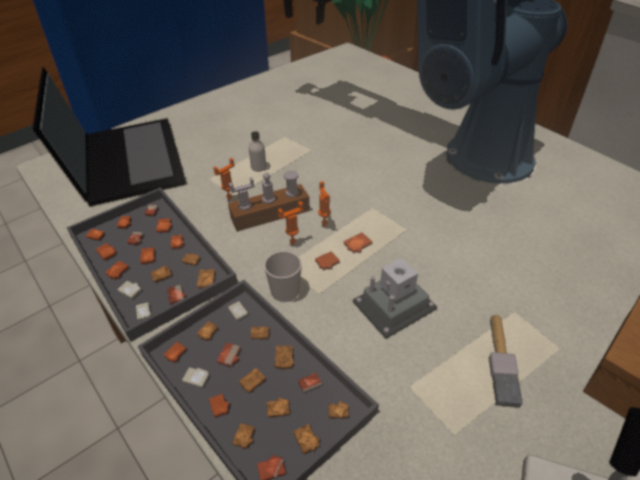

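View pics/top.png

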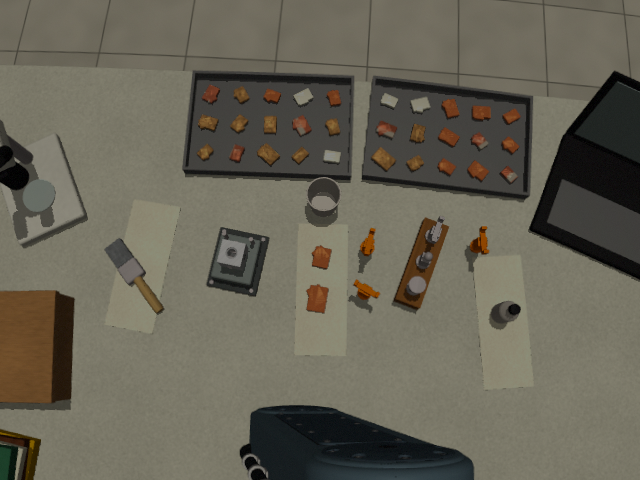

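Scene view: steel fork post at about (243,193), ball (267,187), disc (291,183); orange look-alikes at (228,176), (291,222), (325,203). Top view: fork (436,229), ball (424,261), disc (416,286), orange ones at (369,242), (366,290), (481,239), stand socket near (236,252). By its description, I choose the grey fork at the rack's far end.

```bash
python3 - <<'E'
from h import *
import pickle
c=pickle.load(open("top.pkl","rb"));s=pickle.load(open("scene.pkl","rb"))
f=c["frame"][...,::-1]
a=cv2.resize(f[205:315,385:495],(440,440),interpolation=cv2.INTER_CUBIC) 
b=cv2.resize(f[220:300,200:280],(360,440),interpolation=cv2.INTER_CUBIC)
b=cv2.resize(f[220:300,200:272],(360,400),interpolation=cv2.INTER_CUBIC)
b=cv2.copyMakeBorder(b,0,40,0,0,cv2.BORDER_CONSTANT)
cv2.imwrite("pics/crop.png",np.hstack([a,b]))
for n,c in(("top",c),("scene",s)):
    W=cloud(c);z=W[...,2]
    def st(nm,box,lo,hi):
        v0,v1,u0,u1=box;P=W[v0:v1,u0:u1].reshape(-1,3);P=P[(P[:,2]>lo)&(P[:,2]<hi)]
        if len(P)<5:print(n,nm,len(P));return
        rc=cv2.minAreaRect((P[:,:2]*1000).astype(np.float32))
        print(n,nm,len(P),np.round(P.mean(0),4),"z",np.round(np.percentile(P[:,2],[5,50,95]),4),"rect",np.round(rc[0],1),np.round(rc[1],1),round(rc[2],1))
    if n=="top":
        st("rack",(210,315,385,455),.035,.046)
        st("head",(220,300,200,275),.09,.1);st("housing",(220,300,200,275),.036,.043);st("base",(220,300,200,275),.006,.014)
        st("fork",(210,250,420,455),.085,.115);st("disc",(270,300,400,432),.08,.1);st("ball",(245,272,410,436),.09,.12)
    else:
        st("head",(255,305,375,425),.092,.1);st("fork",(170,215,228,254),.08,.115);st("disc",(165,200,282,305),.083,.1);st("ball",(165,200,258,275),.095,.12)
        st("rack",(185,230,220,315),.038,.046)
E
```

```text
top rack 1600 [ 0.5562 -0.1874  0.0414] z [0.0379 0.0414 0.0449] rect [ 559.5 -189.9] [ 51.2 172.3] 72.6
top head 522 [0.5414 0.1676 0.0954] z [0.0918 0.0954 0.0986] rect [541.2 167.6] [45. 45.] 81.9
top housing 978 [0.5335 0.1635 0.0395] z [0.0367 0.0395 0.0424] rect [540.9 167.4] [80.9 90.1] 82.0
top base 936 [0.5329 0.1607 0.0097] z [0.0067 0.0096 0.0131] rect [534.6 169.6] [102.7 151. ] 82.0
top fork 202 [ 0.6111 -0.2057  0.0951] z [0.0863 0.0933 0.1079] rect [ 610.6 -205.8] [18.1 51.1] 78.1
top disc 245 [ 0.5071 -0.1733  0.0924] z [0.0893 0.0925 0.0952] rect [ 507.4 -173.5] [30.9 30.3] 43.0
top ball 65 [ 0.5582 -0.1892  0.1077] z [0.0998 0.1081 0.1139] rect [ 558.9 -189.5] [15.1 15. ] 71.1
scene head 479 [0.5417 0.1707 0.0949] z [0.0927 0.0949 0.0966] rect [540.  170.1] [45.6 47.7] 84.4
scene fork 189 [ 0.6119 -0.2019  0.0931] z [0.0829 0.0924 0.1073] rect [ 593.  -233.4] [93.8 50.1] 58.8
scene disc 124 [ 0.5083 -0.1697  0.0913] z [0.0884 0.0915 0.0934] rect [ 507.2 -171.3] [32.5 30. ] 63.3
scene ball 48 [ 0.5608 -0.1849  0.1057] z [0.0976 0.1065 0.1105] rect [ 560.7 -185.3] [12.3 12.7] 47.5
scene rack 974 [ 0.5657 -0.186   0.041 ] z [0.0386 0.0408 0.0446] rect [ 583.3 -177.7] [151.9 199.2] 49.2
```

View pics/crop.png

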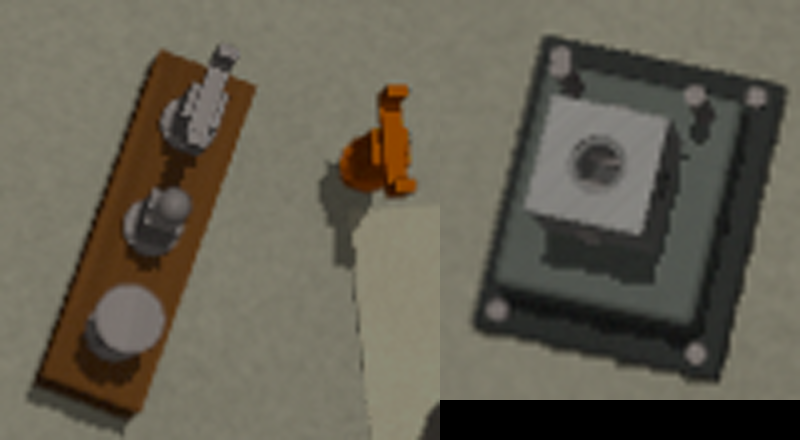

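The crop confirms it: two prongs on a bar along the rack at the far hole. Ball and disc occupy the other two holes, and the orange one stands outside the rack. Rack geometry puts the far hole at (0.611,-0.206), and the fork measures (0.6106,-0.2058) at about -12° yaw. Now turning and moving over it.

Emit:
drive_tool(moves=[0,0,0,0.153,0,0,0,0.153,0,0,0,0.153,0,0,0,0.152,0.035,-0.0404,0,0,0.035,-0.0404,0,0,0.035,-0.0404,0,0,0.035,-0.0404,0,0], fingers=60)

```text
time: 0.77
tool_pos: [0.2834, -0.4555, 0.4042]
tool_rot: [-3.124, 0.326, 0.0]
force: [0.6, -0.5, 0.4]
opening: 0.0598
gripper_force: 0.0
```

Emit:
drive_tool(moves=[0.035,-0.0404,0,0,0.035,-0.0404,0,0,0.035,-0.0404,0,0,0.035,-0.0404,0,0,0.035,-0.0404,0,0,0.035,-0.0404,0,0,0.035,-0.0404,0,0,0.035,-0.0404,0,0])

```text
time: 1.43
tool_pos: [0.5392, -0.261, 0.4044]
tool_rot: [-3.125, 0.325, 0.001]
force: [0.4, -1.4, 0.7]
opening: 0.0601
gripper_force: 0.0
```

```bash
cat >> h.py <<'E'
from scipy.spatial.transform import Rotation as Ro
def rem(target,yaw=None):
    s=r.get_state();R=Ro.from_rotvec(s["tool_rot"]).as_matrix()
    d=R.T@(np.array(target)-s["tool_pos"])
    print("pos",np.round(s["tool_pos"],4),"xyaw",np.round(np.degrees(np.arctan2(R[1,0],R[0,0])),2),"tilt",np.round(np.degrees(np.arccos(-R[2,2])),2),"mm",np.round(d*1000,1),"share",np.round(d/.75,4),"F",np.round(s["force"],2),"t",s["time"])
E
python3 -c "
from h import *
rem([.6108,-.2059,.219])"
```

```text
pos [ 0.5392 -0.261   0.4044] xyaw -11.86 tilt 0.03 mm [ 58.8 -68.6 185.4] share [ 0.0784 -0.0915  0.2471] F [ 0.44 -1.37  0.7 ] t 1.4333
```

Emit:
drive_tool(moves=[0.035,-0.041,0,0,0.033,-0.038,0,0,0,0,0,0,0,0,0,0,0,0,0,0,0,0,0,0,0,0,0,0,0,0,0,0])

```text
time: 2.1
tool_pos: [0.5993, -0.2162, 0.4049]
tool_rot: [3.124, -0.328, 0.0]
force: [-0.2, 0.0, 0.6]
opening: 0.06
gripper_force: 0.0
```

```bash
python3 - <<'E'
from h import *
rem([.6108,-.2059,.219])
c=cap("wrist");cv2.imwrite("pics/w1.png",c["frame"][...,::-1])
W=cloud(c);z=W[...,2]
m=(z>.078)&(z<.125)&(abs(W[...,0]-.611)<.04)&(abs(W[...,1]+.206)<.03)
P=W[m];print(len(P),P.mean(0))
for lo,hi in((.078,.098),(.1,.12)):
    Q=P[(P[:,2]>lo)&(P[:,2]<hi)]
    print(lo,len(Q),np.percentile(Q[:,2],[5,50,95]),cv2.minAreaRect((Q[:,:2]*1000).astype(np.float32)))
Q=W[(z>.037)&(z<.046)&(abs(W[...,0]-.56)<.12)&(abs(W[...,1]+.19)<.06)]
print(cv2.minAreaRect((Q[:,:2]*1000).astype(np.float32)))
Q=W[(z>.05)&(abs(W[...,0]-.611)<.15)&(abs(W[...,1]+.206)>.06)&(abs(W[...,1]+.206)<.15)]
print("tall",np.nanmax(Q[:,2]) if len(Q) else 0)
E
```

```text
pos [ 0.5993 -0.2162  0.4049] xyaw -11.97 tilt 0.01 mm [  9.1 -12.5 185.9] share [ 0.0121 -0.0167  0.2478] F [-0.2   0.01  0.59] t 2.1
1204 [ 0.6097829  -0.20614685  0.09450114]
0.078 912 [0.08584274 0.09236058 0.09413884] ((611.8785400390625, -206.78858947753906), (18.01865577697754, 46.05583190917969), 72.40316772460938)
0.1 274 [0.10141624 0.10637282 0.10779197] ((610.0747680664062, -206.13026428222656), (9.91308879852295, 50.15998077392578), 72.8720932006836)
((558.5181274414062, -190.1373748779297), (50.129844665527344, 169.7301483154297), 72.67818450927734)
tall 0.3305479565041535
```

View pics/w1.png

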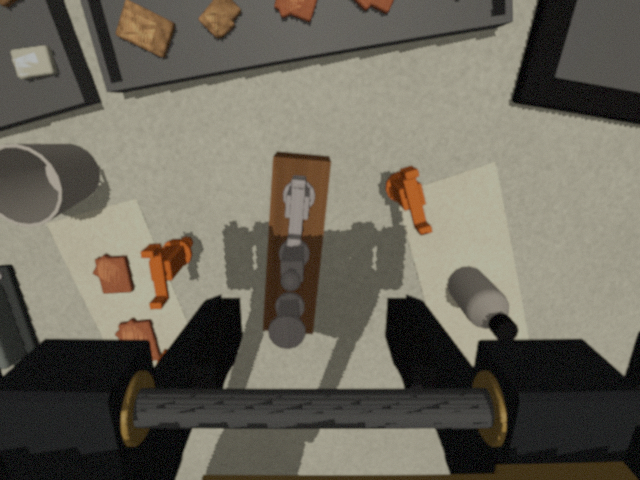

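Wrist view: fork prongs at about (300,185)-(295,240), orange look-alikes at (165,265) and (410,195), both clear of the finger lines. The prong rectangle measures 50.2 x 9.9 mm, centred at (0.6101,-0.2061), yaw -17.1°.

Emit:
drive_tool(moves=[0,0,0,0.115,0,0,0,0,0,0,0,0,0,0,0,0,0,0,0,0,0,0,0,0,0,0,0,0,0,0,0,0])

```text
time: 2.82
tool_pos: [0.6001, -0.2152, 0.4047]
tool_rot: [3.107, -0.465, -0.0]
force: [-1.0, -1.6, 1.0]
opening: 0.0603
gripper_force: 0.0
```

```bash
python3 - <<'E'
from h import *
import pickle
rem([.6101,-.2061,.219])
W=cloud(pickle.load(open("top.pkl","rb")))
for b in((225,260,470,495),(225,260,355,382),(278,302,350,385)):
    Q=W[b[0]:b[1],b[2]:b[3]].reshape(-1,3);Q=Q[Q[:,2]>.03];print(Q.mean(0),np.percentile(Q[:,2],[50,98]))
E
```

```text
pos [ 0.6001 -0.2152  0.4047] xyaw -17.01 tilt 0.0 mm [  6.9 -11.6 185.7] share [ 0.0093 -0.0155  0.2476] F [-0.97 -1.62  1.02] t 2.8167
[ 0.59717907 -0.29230472  0.07645445] [0.08439857 0.1023843 ]
[ 0.5795408  -0.08254344  0.07960337] [0.08635349 0.10361024]
[ 0.49112727 -0.08195646  0.07867303] [0.08549981 0.10387467]
```

Emit:
drive_tool(moves=[0.0093,-0.0155,0,0,0,0,0.05,0,0,0,0.05,0,0,0,0.04,0,0,0,0.02,0,0,0,0,0,0,0,0,0,0,0,0,0])

```text
time: 3.48
tool_pos: [0.6112, -0.2061, 0.2864]
tool_rot: [3.106, -0.465, 0.004]
force: [0.5, -0.3, 0.4]
opening: 0.06
gripper_force: 0.0
```

```bash
python3 - <<'E'
from h import *
rem([.6101,-.2061,.219])
c=cap("wrist");cv2.imwrite("pics/w2.png",c["frame"][...,::-1])
W=cloud(c);z=W[...,2]
m=(z>.078)&(z<.125)&(abs(W[...,0]-.611)<.04)&(abs(W[...,1]+.206)<.03)
P=W[m]
for lo,hi in((.084,.098),(.1,.12)):
    Q=P[(P[:,2]>lo)&(P[:,2]<hi)]
    print(lo,len(Q),cv2.minAreaRect((Q[:,:2]*1000).astype(np.float32)))
E
```

```text
pos [ 0.6112 -0.2061  0.2864] xyaw -17.02 tilt 0.15 mm [-1.2  0.3 67.4] share [-0.0016  0.0004  0.0899] F [ 0.53 -0.32  0.37] t 3.4833
0.084 2052 ((612.6270751953125, -207.00062561035156), (17.852685928344727, 45.31689453125), 72.27771759033203)
0.1 826 ((612.34912109375, -204.6503448486328), (50.6448974609375, 54.24983215332031), 16.53189468383789)
```

Emit:
drive_tool(moves=[-0.0005,0,0.03,0,0,0,0.03,0,0,0,0.02,0,0,0,0.009,0,0,0,0,0,0,0,0,0,0,0,0,0,0,0,0,0])

```text
time: 4.2
tool_pos: [0.6105, -0.2064, 0.2199]
tool_rot: [3.106, -0.465, 0.005]
force: [0.4, 0.5, -0.3]
opening: 0.0599
gripper_force: 0.0
```

Emit:
drive_tool(moves=[0,0,0,0,0,0,0,0,0,0,0,0,0,0,0,0,0,0,0,0,0,0,0,0,0,0,0,0,0,0,0,0], fingers=0, grip_force=40)

```text
time: 4.87
tool_pos: [0.6098, -0.206, 0.2179]
tool_rot: [-3.107, 0.465, 0.0]
force: [0.4, 0.0, 0.4]
opening: 0.018
gripper_force: 40.0
```

```bash
python3 -c "
from h import *
rem([.6101,-.2061,.219]);s=r.get_state();print(s['opening'],s['gripper_force'])"
```

```text
pos [ 0.6098 -0.206   0.2179] xyaw -17.04 tilt 0.01 mm [ 0.4  0.  -1.1] share [ 0.0005  0.     -0.0015] F [0.38 0.02 0.41] t 4.8667
0.01796657746959977 39.99983025714755
```

Emit:
drive_tool(moves=[0,0,-0.01,0,0,0,-0.02,0,0,0,-0.03,0,0,0,-0.04,0,0,0,-0.05,0,0,0,-0.03,0,0,0,0,0,0,0,0,0])

```text
time: 5.53
tool_pos: [0.6101, -0.2061, 0.3549]
tool_rot: [3.106, -0.465, 0.005]
force: [-0.9, 1.0, -1.7]
opening: 0.0178
gripper_force: 40.0
```

```bash
python3 -c "
from h import *
rem([.5412,.1676,.34]);s=r.get_state();print(s['opening'],s['gripper_force'])"
```

```text
pos [ 0.6101 -0.2061  0.3549] xyaw -17.04 tilt 0.21 mm [-175.4 -337.2   14. ] share [-0.2339 -0.4495  0.0187] F [-0.87  0.99 -1.73] t 5.5333
0.01783034503662223 39.99996308237314
```

Emit:
drive_tool(moves=[-0.0107,-0.0205,0,0,-0.0213,-0.0409,0,0,-0.0213,-0.0409,0,0,-0.0213,-0.0409,0,0,-0.0213,-0.0409,0,0,-0.0213,-0.0409,0,0,-0.0213,-0.0409,0,0,-0.0213,-0.0409,0,0])

```text
time: 6.2
tool_pos: [0.5606, 0.0516, 0.3503]
tool_rot: [-3.107, 0.465, 0.008]
force: [0.9, -0.5, -0.7]
opening: 0.0175
gripper_force: 40.0
```

Emit:
drive_tool(moves=[-0.0213,-0.0409,0,0,-0.0213,-0.0409,0,0,-0.0213,-0.0409,0,0,-0.0107,-0.0205,0,0,0,0,0,0,0,0,0,0,0,0,0,0,0,0,0,0])

```text
time: 6.87
tool_pos: [0.5405, 0.1673, 0.352]
tool_rot: [3.106, -0.467, -0.002]
force: [-0.0, -1.3, -0.7]
opening: 0.0176
gripper_force: 40.0
```

```bash
python3 - <<'E'
from h import *
rem([.5412,.1676,.34])
for n in("wrist","top","scene"):
    c=cap(n);W=cloud(c);z=W[...,2]
    if n=="wrist":cv2.imwrite("pics/w3.png",c["frame"][...,::-1])
    near=(abs(W[...,0]-.5412)<.05)&(abs(W[...,1]-.1676)<.05)
    Q=W[near&(z>.091)&(z<.1)]
    if len(Q)>9: print(n,"head",len(Q),np.median(Q[:,2]),cv2.minAreaRect((Q[:,:2]*1000).astype(np.float32)))
    Q=W[near&(z>.12)&(z<.215)]
    if len(Q)>9: print(n,"post pts",len(Q),Q.min(0),Q.max(0))
    f=c["frame"][...,::-1]
    if n=="scene":
        cv2.imwrite("pics/s3.png",cv2.resize(f[200:320,340:460],(600,600),interpolation=cv2.INTER_CUBIC))
E
```

```text
pos [0.5405 0.1673 0.352 ] xyaw -17.11 tilt 0.1 mm [ 0.6 -0.5 12. ] share [ 0.0008 -0.0007  0.0161] F [-0.01 -1.27 -0.65] t 6.8667
wrist head 4008 0.09460500487747578 ((540.4581298828125, 168.18199157714844), (44.199031829833984, 44.72400665283203), 82.34414672851562)
wrist post pts 5318 [0.52843477 0.14029916 0.14598677] [0.55747118 0.1874972  0.21499191]
top head 85 0.09537837154827866 ((539.0166015625, 151.72140502929688), (12.459836959838867, 43.868045806884766), 82.01639556884766)
scene head 503 0.09494437084569361 ((541.0851440429688, 170.55474853515625), (45.88127899169922, 46.171993255615234), 80.1297378540039)
scene post pts 455 [0.53440123 0.14523577 0.13870008] [0.55746277 0.19392157 0.21498783]
```

View pics/w3.png

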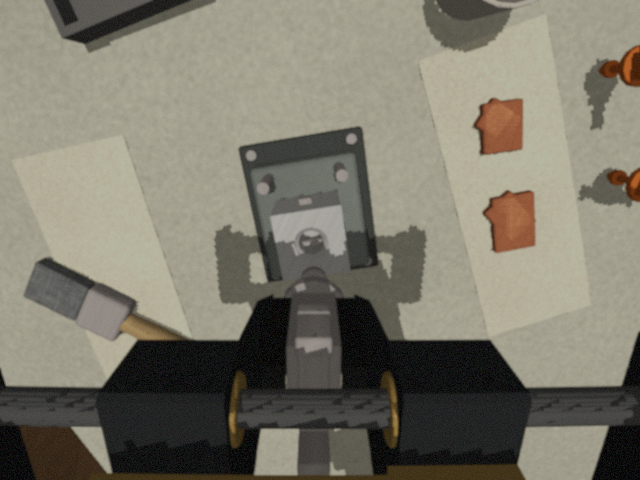

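View pics/s3.png

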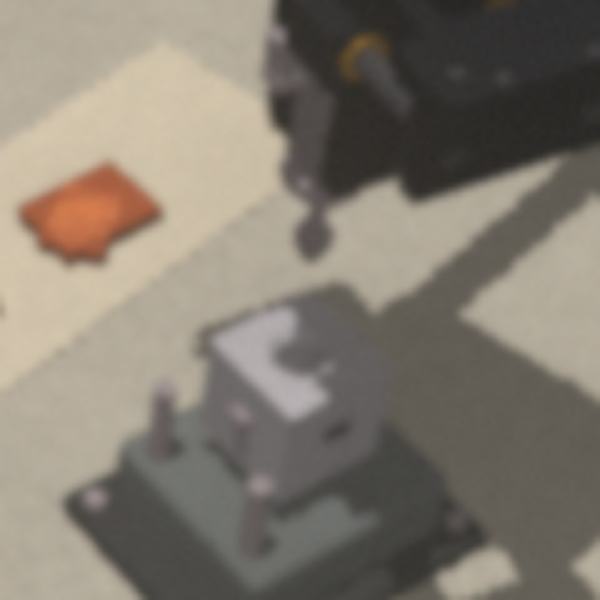

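The wrist view shows the socket at (312,240) and the foot's head at about (313,272). The scene crop shows the foot hanging upright, tip at scene (402.6,251). Checking post axis against socket.

```bash
python3 - <<'E'
from h import *
c=cap("wrist");s=cap("scene");st=r.get_state();print(np.round(st["tool_pos"],4),np.round(st["force"],2))
print("socket wrist",onz(c,312,240,.096),"tip wrist",onz(c,313,270,.142),"tip scene",onz(s,402.6,251,.140))
for n,k in(("w",c),("s",s)):
    W=cloud(k);z=W[...,2];near=(abs(W[...,0]-.5412)<.05)&(abs(W[...,1]-.1676)<.05)
    for lo,hi in((.14,.152),(.152,.165),(.165,.174),(.174,.182),(.184,.21),(.222,.245)):
        m=near&(z>lo)&(z<hi);Q=W[m]
        if n=="w" or len(Q)>5:
            v,u=np.where(m)
            if len(Q)>5:print(n,lo,hi,len(Q),"x",np.round(np.percentile(Q[:,0],[3,50,97]),4),"y",np.round(np.percentile(Q[:,1],[3,50,97]),4),"u",np.percentile(u,[3,97]),"v",np.percentile(v,[3,97]))
f=c["frame"][...,::-1]
cv2.imwrite("pics/w4.png",cv2.resize(f[200:310,260:370],(600,600),interpolation=cv2.INTER_CUBIC))
E
```

```text
[0.5408 0.1674 0.3529] [ 0.62  0.1  -0.94]
socket wrist [0.54367982 0.16656406 0.096     ] tip wrist [0.54290174 0.16612815 0.142     ] tip scene [0.53951549 0.16893704 0.14      ]
w 0.14 0.152 184 x [0.5421 0.5457 0.5478] y [0.1602 0.165  0.171 ] u [302.   324.51] v [266.49 276.51]
w 0.152 0.165 23 x [0.5425 0.5449 0.5471] y [0.1602 0.1632 0.17  ] u [303.66 324.34] v [270. 276.]
w 0.174 0.182 691 x [0.5453 0.5521 0.5551] y [0.1535 0.1627 0.1745] u [287.7 340. ] v [277. 295.]
w 0.184 0.21 3284 x [0.5438 0.5496 0.5569] y [0.1428 0.1637 0.1844] u [254. 373.] v [296. 329.]
w 0.222 0.245 7965 x [0.5214 0.546  0.566 ] y [0.1458 0.1642 0.1824] u [250. 377.] v [311. 467.]
s 0.14 0.152 33 x [0.5387 0.5439 0.5465] y [0.163  0.1715 0.1746] u [399. 406.] v [244.96 252.  ]
s 0.152 0.165 33 x [0.5369 0.5429 0.5471] y [0.1639 0.1706 0.1729] u [399.96 406.  ] v [241.96 247.04]
s 0.174 0.182 45 x [0.5416 0.5514 0.5547] y [0.1579 0.1714 0.1819] u [396.   410.68] v [231.32 240.  ]
s 0.184 0.21 266 x [0.5398 0.5495 0.5561] y [0.149  0.1759 0.1925] u [395.   418.05] v [219.   237.05]
s 0.222 0.245 169 x [0.5361 0.5572 0.566 ] y [0.1425 0.1664 0.1919] u [393. 415.] v [195.04 223.  ]
```

View pics/w4.png

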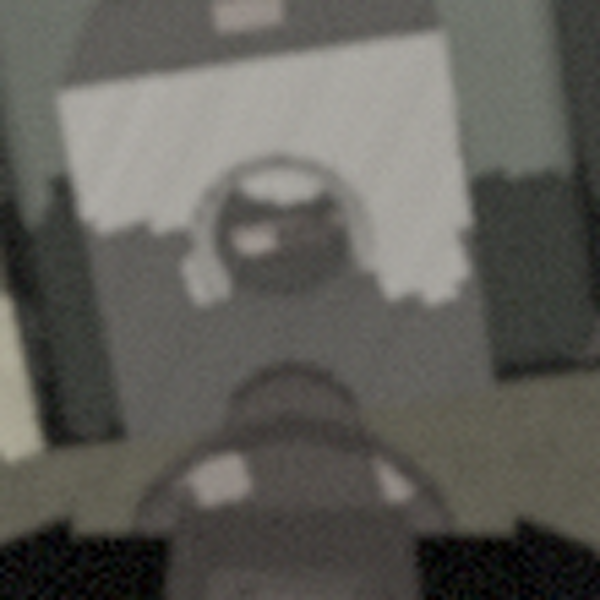

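```bash
python3 - <<'E'
from h import *
c=cap("wrist");st=r.get_state();R=Ro.from_rotvec(st["tool_rot"]).as_matrix();p=st["tool_pos"]
T=lambda w:np.round((R.T@(w-p))*1000,1)
k=110/600
px=lambda a,b:(260+a*k-.4,200+b*k-.4)
print(p)
print("socket",T(onz(c,*px(283,228),.096)),"head ctr",T(onz(c,*px(281,237),.096)),T(np.array([.5405,.1682,.096])))
h=.3529-.2119+.010
print("foot L,R,front",T(onz(c,*px(228,405),h)),T(onz(c,*px(360,405),h)),T(onz(c,*px(294,362),h)))
h=.3529-.2119+.039
print("collar L,R",T(onz(c,*px(135,510),h)),T(onz(c,*px(452,510),h)),"front",T(onz(c,*px(294,420),h)))
E
```

```text
[0.540797   0.16753447 0.35299302]
socket [  2.   -0.5 257. ] head ctr [  0.9  -0.8 257. ] [ -0.5  -0.5 257. ]
foot L,R,front [  4.1  -5.3 202. ] [  4.1   6.7 202. ] [  8.3   0.7 202. ]
collar L,R [  8.  -11.6 173. ] [  8.   12.9 173. ] front [ 15.6   0.7 173. ]
```

Emit:
drive_tool(moves=[0,-0.0017,0.01,0,0,0,0.018,0,0,0,0.018,0,0,0,0.01,0,0,0,0.006,0,0,0,0.005,0,0,0,0.005,0,0,0,0,0])

```text
time: 7.83
tool_pos: [0.5409, 0.1694, 0.2985]
tool_rot: [3.107, -0.465, -0.001]
force: [-0.7, -0.6, -0.9]
opening: 0.0176
gripper_force: 40.0
```

```bash
python3 - <<'E'
from h import *
for i in range(5):
    c=cap("scene");rem([.541,.1685,.2719])
f=c["frame"][...,::-1]
cv2.imwrite("pics/s5.png",cv2.resize(f[200:320,340:460],(600,600),interpolation=cv2.INTER_CUBIC))
E
```

```text
pos [0.541  0.1694 0.299 ] xyaw -17.04 tilt 0.0 mm [ 0.2  0.9 27.1] share [0.0003 0.0012 0.0361] F [-0.06 -0.15 -1.36] t 7.8833
pos [0.5411 0.1694 0.2993] xyaw -17.04 tilt 0.03 mm [ 0.1  0.9 27.4] share [0.0002 0.0012 0.0365] F [-0.01 -0.59 -0.82] t 7.9333
pos [0.5412 0.1695 0.2995] xyaw -17.04 tilt 0.05 mm [ 0.1  1.  27.6] share [0.0001 0.0013 0.0368] F [-0.4   0.5  -1.02] t 7.9833
pos [0.5412 0.1694 0.2995] xyaw -17.04 tilt 0.06 mm [ 0.   1.  27.6] share [0.0001 0.0013 0.0369] F [-0.79 -0.69 -1.62] t 8.0333
pos [0.5412 0.1695 0.2995] xyaw -17.03 tilt 0.05 mm [ 0.1  1.  27.6] share [0.0002 0.0013 0.0368] F [-0.47  0.05 -1.22] t 8.0833
```

View pics/s5.png

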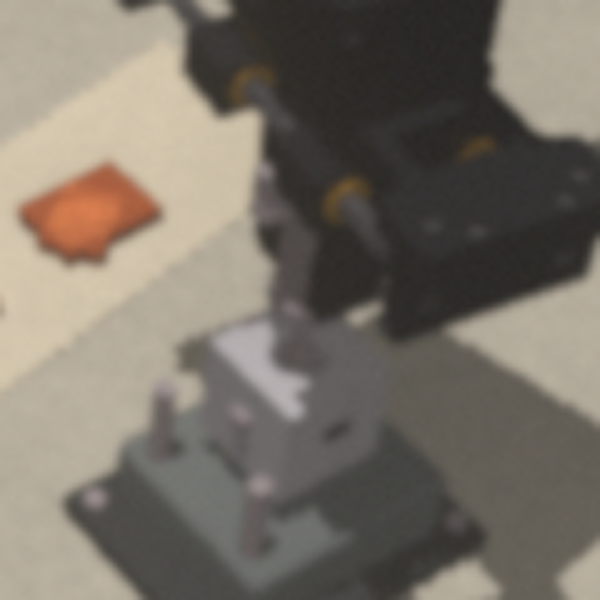

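The foot is entering the socket at about crop (300,350), with no side force. Baseline Fz is about -1.2 N. Continuing slowly.

Emit:
drive_tool(moves=[0,0,0.0015,0,0,0,0.0015,0,0,0,0.0015,0,0,0,0.0015,0,0,0,0,0,0,0,0,0,0,0,0,0,0,0,0,0])

```text
time: 8.75
tool_pos: [0.541, 0.1694, 0.2945]
tool_rot: [-3.107, 0.465, -0.0]
force: [-0.1, -0.9, -1.7]
opening: 0.0175
gripper_force: 40.0
```

Emit:
drive_tool(moves=[0,0,0.001,0,0,0,0.001,0,0,0,0.001,0,0,0,0,0,0,0,0,0,0,0,0,0,0,0,0,0,0,0,0,0])

```text
time: 9.42
tool_pos: [0.541, 0.1694, 0.2923]
tool_rot: [-3.107, 0.465, -0.0]
force: [0.4, 0.2, -1.8]
opening: 0.0176
gripper_force: 40.0
```

Emit:
drive_tool(moves=[0,0,0.001,0,0,0,0.001,0,0,0,0,0,0,0,0,0,0,0,0,0,0,0,0,0,0,0,0,0,0,0,0,0])

```text
time: 10.08
tool_pos: [0.541, 0.1694, 0.2907]
tool_rot: [3.107, -0.465, 0.0]
force: [-0.9, -0.3, -0.0]
opening: 0.0178
gripper_force: 40.0
```

Emit:
drive_tool(moves=[0,0,0.001,0,0,0,0.001,0,0,0,0,0,0,0,0,0,0,0,0,0,0,0,0,0,0,0,0,0,0,0,0,0])

```text
time: 10.75
tool_pos: [0.5409, 0.1694, 0.2892]
tool_rot: [3.107, -0.465, -0.0]
force: [-0.5, 0.5, -1.2]
opening: 0.0176
gripper_force: 40.0
```

Emit:
drive_tool(moves=[0,0,0.001,0,0,0,0.001,0,0,0,0,0,0,0,0,0,0,0,0,0,0,0,0,0,0,0,0,0,0,0,0,0])

```text
time: 11.42
tool_pos: [0.5409, 0.1694, 0.2877]
tool_rot: [-3.107, 0.465, 0.0]
force: [-1.6, -0.2, 1.2]
opening: 0.0176
gripper_force: 40.0
```

Emit:
drive_tool(moves=[0,0,0.001,0,0,0,0.0005,0,0,0,0,0,0,0,0,0,0,0,0,0,0,0,0,0,0,0,0,0,0,0,0,0])

```text
time: 12.08
tool_pos: [0.541, 0.1694, 0.2866]
tool_rot: [-3.107, 0.465, -0.0]
force: [-1.6, 1.1, 1.9]
opening: 0.0175
gripper_force: 40.0
```

Emit:
drive_tool(moves=[0,0,0.001,0,0,0,0,0,0,0,0,0,0,0,0,0,0,0,0,0,0,0,0,0,0,0,0,0,0,0,0,0])

```text
time: 12.75
tool_pos: [0.541, 0.1694, 0.2859]
tool_rot: [-3.107, 0.465, -0.0]
force: [-0.8, 0.5, 2.4]
opening: 0.0179
gripper_force: 40.0
```

Emit:
drive_tool(moves=[0,0,0.001,0,0,0,0,0,0,0,0,0,0,0,0,0,0,0,0,0,0,0,0,0,0,0,0,0,0,0,0,0])

```text
time: 13.42
tool_pos: [0.541, 0.1694, 0.2852]
tool_rot: [-3.107, 0.465, -0.0]
force: [-0.8, 0.4, 3.7]
opening: 0.0175
gripper_force: 40.0
```

Emit:
drive_tool(moves=[0,0,0.001,0,0,0,0.0005,0,0,0,0,0,0,0,0,0,0,0,0,0,0,0,0,0,0,0,0,0,0,0,0,0])

```text
time: 14.08
tool_pos: [0.541, 0.1694, 0.284]
tool_rot: [-3.107, 0.465, -0.0]
force: [-0.7, 1.6, 4.2]
opening: 0.0177
gripper_force: 40.0
```

Emit:
drive_tool(moves=[0,0,0.001,0,0,0,0,0,0,0,0,0,0,0,0,0,0,0,0,0,0,0,0,0,0,0,0,0,0,0,0,0])

```text
time: 14.75
tool_pos: [0.541, 0.1694, 0.2832]
tool_rot: [-3.107, 0.465, -0.0]
force: [-0.3, 0.3, 4.6]
opening: 0.0178
gripper_force: 40.0
```

Emit:
drive_tool(moves=[0,0,0.001,0,0,0,0.0005,0,0,0,0,0,0,0,0,0,0,0,0,0,0,0,0,0,0,0,0,0,0,0,0,0])

```text
time: 15.42
tool_pos: [0.5409, 0.1694, 0.282]
tool_rot: [3.107, -0.465, -0.0]
force: [-1.3, 1.0, 3.8]
opening: 0.0175
gripper_force: 40.0
```

Emit:
drive_tool(moves=[0,0,0.001,0,0,0,0,0,0,0,0,0,0,0,0,0,0,0,0,0,0,0,0,0,0,0,0,0,0,0,0,0])

```text
time: 16.08
tool_pos: [0.5409, 0.1693, 0.2812]
tool_rot: [3.107, -0.465, -0.0]
force: [1.9, -0.4, -2.2]
opening: 0.0178
gripper_force: 40.0
```

Snap felt: the force dropped from 4.6 to -2.2 N. Continuing until the collar meets the mouth, near TCP z 0.272.

Emit:
drive_tool(moves=[0,0,0.0015,0,0,0,0.0015,0,0,0,0.0015,0,0,0,0.0015,0,0,0,0.001,0,0,0,0,0,0,0,0,0,0,0,0,0])

```text
time: 16.75
tool_pos: [0.5403, 0.1694, 0.275]
tool_rot: [3.106, -0.465, -0.004]
force: [-0.5, -1.2, -4.4]
opening: 0.0176
gripper_force: 40.0
```

Emit:
drive_tool(moves=[0,0,0.001,0,0,0,0.001,0,0,0,0,0,0,0,0,0,0,0,0,0,0,0,0,0,0,0,0,0,0,0,0,0])

```text
time: 17.42
tool_pos: [0.5409, 0.1694, 0.2746]
tool_rot: [-3.107, 0.465, 0.0]
force: [-0.3, 0.7, -1.6]
opening: 0.0177
gripper_force: 40.0
```

Emit:
drive_tool(moves=[0,0,0.001,0,0,0,0.0005,0,0,0,0,0,0,0,0,0,0,0,0,0,0,0,0,0,0,0,0,0,0,0,0,0])

```text
time: 18.08
tool_pos: [0.541, 0.1694, 0.2735]
tool_rot: [-3.107, 0.465, -0.0]
force: [0.2, 0.3, -0.6]
opening: 0.0177
gripper_force: 40.0
```

Emit:
drive_tool(moves=[0,0,0.001,0,0,0,0,0,0,0,0,0,0,0,0,0,0,0,0,0,0,0,0,0,0,0,0,0,0,0,0,0])

```text
time: 18.75
tool_pos: [0.541, 0.1694, 0.2727]
tool_rot: [-3.107, 0.466, 0.0]
force: [-0.4, 0.1, -1.6]
opening: 0.0175
gripper_force: 40.0
```

Emit:
drive_tool(moves=[0,0,0.001,0,0,0,0,0,0,0,0,0,0,0,0,0,0,0,0,0,0,0,0,0,0,0,0,0,0,0,0,0])

```text
time: 19.42
tool_pos: [0.541, 0.1694, 0.2719]
tool_rot: [3.107, -0.465, -0.0]
force: [-0.9, 0.1, -0.8]
opening: 0.0171
gripper_force: 40.0
```

Emit:
drive_tool(moves=[0,0,0.0007,0,0,0,0,0,0,0,0,0,0,0,0,0,0,0,0,0,0,0,0,0,0,0,0,0,0,0,0,0])

```text
time: 20.08
tool_pos: [0.541, 0.1694, 0.2715]
tool_rot: [-3.107, 0.466, -0.0]
force: [-2.0, -0.4, 0.9]
opening: 0.0178
gripper_force: 40.0
```

Emit:
drive_tool(moves=[0,0,0.0007,0,0,0,0,0,0,0,0,0,0,0,0,0,0,0,0,0,0,0,0,0,0,0,0,0,0,0,0,0])

```text
time: 20.75
tool_pos: [0.541, 0.1694, 0.2711]
tool_rot: [-3.107, 0.465, -0.0]
force: [-3.6, -0.9, 4.9]
opening: 0.0179
gripper_force: 40.0
```

Emit:
drive_tool(moves=[0,0,0.0005,0,0,0,0,0,0,0,0,0,0,0,0,0,0,0,0,0,0,0,0,0,0,0,0,0,0,0,0,0])

```text
time: 21.42
tool_pos: [0.541, 0.1694, 0.2709]
tool_rot: [-3.107, 0.465, -0.0]
force: [-3.9, 0.3, 6.9]
opening: 0.0179
gripper_force: 40.0
```

Collar is on the mouth at about 8 N push, so the post is home. Now pulling up in small steps.

Emit:
drive_tool(moves=[0,0,-0.001,0,0,0,-0.001,0,0,0,0,0,0,0,0,0,0,0,0,0,0,0,0,0,0,0,0,0,0,0,0,0])

```text
time: 22.08
tool_pos: [0.5409, 0.1694, 0.2719]
tool_rot: [3.107, -0.465, -0.0]
force: [-0.0, -0.1, -1.5]
opening: 0.0175
gripper_force: 40.0
```

Emit:
drive_tool(moves=[0,0,-0.001,0,0,0,0,0,0,0,0,0,0,0,0,0,0,0,0,0,0,0,0,0,0,0,0,0,0,0,0,0])

```text
time: 22.75
tool_pos: [0.5409, 0.1694, 0.2728]
tool_rot: [3.107, -0.465, -0.0]
force: [-0.6, -0.8, -1.6]
opening: 0.0176
gripper_force: 40.0
```

Emit:
drive_tool(moves=[0,0,-0.001,0,0,0,0,0,0,0,0,0,0,0,0,0,0,0,0,0,0,0,0,0,0,0,0,0,0,0,0,0])

```text
time: 23.42
tool_pos: [0.541, 0.1694, 0.2736]
tool_rot: [-3.107, 0.465, -0.0]
force: [-1.1, 0.1, -1.8]
opening: 0.0178
gripper_force: 40.0
```

Emit:
drive_tool(moves=[0,0,-0.001,0,0,0,0,0,0,0,0,0,0,0,0,0,0,0,0,0,0,0,0,0,0,0,0,0,0,0,0,0])

```text
time: 24.08
tool_pos: [0.541, 0.1694, 0.2743]
tool_rot: [3.107, -0.465, 0.0]
force: [-0.4, -1.1, -1.8]
opening: 0.0173
gripper_force: 40.0
```

Emit:
drive_tool(moves=[0,0,-0.001,0,0,0,0,0,0,0,0,0,0,0,0,0,0,0,0,0,0,0,0,0,0,0,0,0,0,0,0,0])

```text
time: 24.75
tool_pos: [0.5409, 0.1694, 0.2749]
tool_rot: [3.107, -0.466, -0.0]
force: [-0.9, 0.3, -4.1]
opening: 0.0174
gripper_force: 40.0
```

Emit:
drive_tool(moves=[0,0,-0.0007,0,0,0,0,0,0,0,0,0,0,0,0,0,0,0,0,0,0,0,0,0,0,0,0,0,0,0,0,0])

```text
time: 25.42
tool_pos: [0.5409, 0.1694, 0.2754]
tool_rot: [3.107, -0.465, -0.0]
force: [0.4, -0.6, -6.5]
opening: 0.0173
gripper_force: 40.0
```

Emit:
drive_tool(moves=[0,0,-0.0007,0,0,0,0,0,0,0,0,0,0,0,0,0,0,0,0,0,0,0,0,0,0,0,0,0,0,0,0,0])

```text
time: 26.08
tool_pos: [0.5409, 0.1694, 0.2759]
tool_rot: [3.107, -0.465, -0.001]
force: [1.0, -0.1, -9.9]
opening: 0.0177
gripper_force: 40.0
```

```bash
python3 - <<'E'
from h import *
F=[]
for i in range(6): cap("top");s=r.get_state();F.append(s["force"][2])
print(np.round(F,2),np.mean(F),s["tool_pos"],s["time"])
E
```

```text
[-10.32 -10.27 -10.27 -10.19 -11.17  -9.8 ] -10.338932704441724 [0.54087864 0.16940003 0.27599061] 26.3833
```

Emit:
drive_tool(moves=[0,0,-0.0002,0,0,0,0,0,0,0,0,0,0,0,0,0,0,0,0,0,0,0,0,0,0,0,0,0,0,0,0,0])

```text
time: 27.05
tool_pos: [0.5409, 0.1694, 0.2762]
tool_rot: [3.107, -0.465, -0.0]
force: [0.5, -0.4, -10.6]
opening: 0.0176
gripper_force: 40.0
```

Emit:
drive_tool(moves=[0,0,0,0,0,0,0,0,0,0,0,0,0,0,0,0,0,0,0,0,0,0,0,0,0,0,0,0,0,0,0,0])

```text
time: 27.72
tool_pos: [0.5409, 0.1694, 0.2762]
tool_rot: [3.107, -0.465, -0.0]
force: [0.3, -1.0, -11.7]
opening: 0.0175
gripper_force: 40.0
```

Emit:
drive_tool(moves=[0,0,0,0,0,0,0,0,0,0,0,0,0,0,0,0,0,0,0,0,0,0,0,0,0,0,0,0,0,0,0,0])

```text
time: 28.38
tool_pos: [0.5409, 0.1694, 0.2762]
tool_rot: [3.107, -0.465, -0.0]
force: [-0.4, 0.1, -11.1]
opening: 0.0176
gripper_force: 40.0
```

Steady pull of about 10 N held for over 1.3 s. Easing back down to the seat.

Emit:
drive_tool(moves=[0,0,0.001,0,0,0,0.001,0,0,0,0.001,0,0,0,0.001,0,0,0,0.001,0,0,0,0.001,0,0,0,0,0,0,0,0,0])

```text
time: 29.05
tool_pos: [0.5413, 0.1695, 0.2723]
tool_rot: [-3.106, 0.465, -0.002]
force: [-3.0, 0.3, 0.2]
opening: 0.0178
gripper_force: 40.0
```

Emit:
drive_tool(moves=[0,0,0.0007,0,0,0,0,0,0,0,0,0,0,0,0,0,0,0,0,0,0,0,0,0,0,0,0,0,0,0,0,0])

```text
time: 29.72
tool_pos: [0.5412, 0.1695, 0.2715]
tool_rot: [-3.106, 0.465, -0.001]
force: [-0.4, 2.2, 1.9]
opening: 0.0179
gripper_force: 40.0
```

Emit:
drive_tool(moves=[0,0,0,0,0,0,0,0,0,0,0,0,0,0,0,0,0,0,0,0,0,0,0,0,0,0,0,0,0,0,0,0], fingers=60)

```text
time: 30.38
tool_pos: [0.541, 0.1694, 0.2712]
tool_rot: [3.107, -0.465, 0.0]
force: [-0.2, 0.2, 0.0]
opening: 0.0603
gripper_force: 0.0
```

Emit:
drive_tool(moves=[0,0,-0.01,0,0,0,-0.02,0,0,0,-0.03,0,0,0,-0.04,0,0,0,-0.04,0,0,0,-0.02,0,0,0,0,0,0,0,0,0])

```text
time: 31.05
tool_pos: [0.5411, 0.1695, 0.3924]
tool_rot: [-3.106, 0.465, -0.004]
force: [1.0, 0.1, -0.5]
opening: 0.0597
gripper_force: 0.0
```

```bash
python3 - <<'E'
from h import *
c=cap("scene");rem([.541,.1685,.43])
W=cloud(c);z=W[...,2];near=(abs(W[...,0]-.5412)<.05)&(abs(W[...,1]-.1676)<.05)
Q=W[near&(z<.2)];print(np.percentile(Q[:,2],[98,99,99.8]),"expect prong top .162")
f=c["frame"][...,::-1]
cv2.imwrite("pics/s9.png",cv2.resize(f[200:320,340:460],(600,600),interpolation=cv2.INTER_CUBIC))
E
```

```text
pos [0.5407 0.1694 0.3908] xyaw -17.04 tilt 0.03 mm [  0.6   0.8 -39.2] share [ 0.0008  0.001  -0.0523] F [-0.19  0.34  0.18] t 31.1
[0.15201611 0.15886201 0.16208882] expect prong top .162
```

View pics/s9.png

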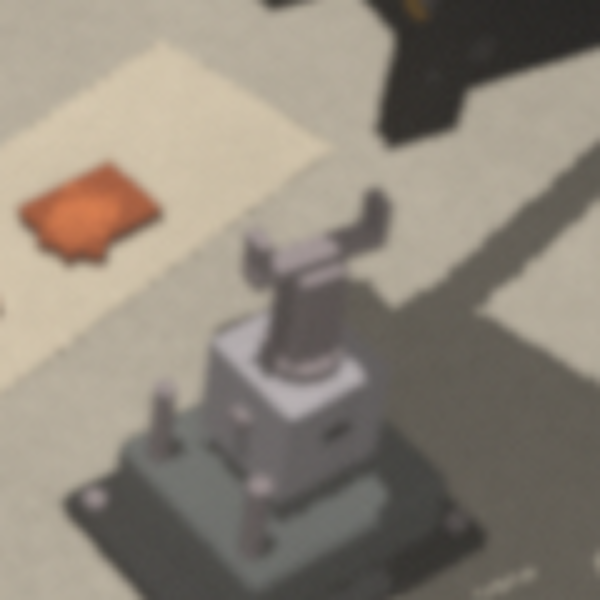

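The post stands upright with its collar flush on the head, at crop (300,365). The prong tops are at 0.162 m as expected, and the gripper is clear.

```bash
python3 -c "
from h import *
print(ticket.job_done())"
```

```text
the job is handed in; nothing more can be done
None
```

The fork-topped post is snapped home in the stand; it held a steady pull of about 10 N for over a second and was left standing seated and released, and the job is handed in (no verdict was returned).

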